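# Load a well plate into the low scanner bridge and start the scan

### The job

Slide the white 96-well plate along the bench, pushing it with the fingertips, between the guides and under the low bridge of the plate scanner until it stands against the end stop. Then push the gate with the red knob fully shut behind it and, only after that, press the green button on the bridge all the way down to start the scan, and let it go. Keep the plate flat on the bench all the time, without lifting or tipping it, and do not disturb the other things on the bench.

Things in the scene. Friction and masses are not known exactly. Their poses are not given: they have to be found in the camera images.
- plate: Loose white 96-well plate flat on the bench: 127.8 mm long (its x), 85.5 mm wide (its y), 14.4 mm high, about 0.12 kg. Origin: centre of its underside. It goes in lengthwise, either end first. It starts before the scanner's mouth, on the robot's side of the channel's centreline, its length turned up to 0.55 rad from the channel.
- scanner: Fixed plate scanner: two guide rails 12 mm high, a white bridge across them, an end stop bar. Origin: on the bench where the centre of the plate's underside lies when home. Its x is the way the plate is pushed in (about world +y), z up, -y the side away from the robot. All but the open gate lies within y = -86 to 78 mm.
- mouth (a point): Middle of the scanner's mouth, on the bench (the plate slides on the bench itself, no step), 54 mm before the scanner's origin, axes as the scanner's. Flared lead-ins narrow the channel from about 110 mm here to 88.6 mm (1.5 mm beside the plate on each side) 32 mm further in.
- bridge_underside (a point): Centre of the bridge's underside, 17.4 mm above the bench (3 mm over the plate). The bridge is 62 mm long along the scanner's x (x = -15 to 47 mm of its frame), 156 mm wide, its top 55 mm above the bench. When the plate is home its rear 49 mm stand out before the bridge, so fingers need not go under it.
- stop_face (a point): Middle of the face of the end stop bar (14 mm high), which the plate's leading edge meets: 65 mm from the scanner's origin along its x. A plate that is home has its rear edge at about x = -64 mm of the scanner's frame.
- gate (a joint): Angle (rad) of the steel gate at the mouth, an arm 82 mm long, 12 mm thick, 6 to 14 mm above the bench. 0 = shut (hard stop): it lies across the channel along the scanner's +y, 2 mm behind a plate that is home. At 1.57 it points along the scanner's -x beside the channel. It opens counter-clockwise seen from above, starts at 1.6 to 1.85, and stays where it is left; 1 to 2 N at the knob move it.
- gate_hinge (a point): Point on the gate's vertical hinge axis, 20 mm above the bench; fixed to the scanner at x = -72 mm, y = -66 mm of its frame (the side away from the robot).
- gate_knob (a point): Centre of the top of the gate's red knob, 46 mm above the bench. The knob is an upright cylinder 14 mm in diameter, from 16 to 46 mm above the bench, 66 mm from the hinge axis.
- start (a joint): Travel (m) of the green start button: 0 released, 0.006 fully down (about 5 N). It springs back.
- start_top (a point): Centre of the top of the green button (24 mm in diameter), which looks up, on the bridge 16 mm along the scanner's x from its origin.
- timer: Loose bench timer, 48 x 68 x 16 mm, a bystander. Origin at the centre of its underside.
- tape: Loose roll of black tape, 62 mm in diameter, 19 mm high, a bystander. Origin at the centre of its underside.
- screwdriver: Loose red screwdriver lying on the bench beyond the scanner, 165 mm long, a bystander. Origin under its centre.
- vial_blue: Loose vial with a blue cap, 12 mm in diameter, 33 mm high, standing upright, a bystander. Origin at the centre of its underside.
- vial_red: Loose vial with a red cap, 12 mm in diameter, 33 mm high, standing upright, a bystander. Origin at the centre of its underside.

How it is judged:
By the outcome, as a careful person would: the job done as asked, in the order asked, and still so for the second after the job is handed in, with the robot touching nothing.
It also fails if it takes over 72 s, if anything falls off the work surface, if the arm or the gripper's body presses on something with over 40 N, if the wrist force passes 120 N, or if a joint passes its speed limit or range.

### The arm

A 6-joint arm with a two-finger parallel gripper is mounted at the origin on a cart in front of the work surface, level with it; the furniture and walls round the work are solid. World frame = base frame: x ahead of the robot, y to its left, z up, the work surface at z = 0. Lengths are in m, angles in rad, forces in N, time in s.
With the tool pointing down it reaches from about 0.375 to 0.9 m from the base axis. Payload 3.1 kg.
Tool frame: the origin (TCP) lies at the very end of the fingers, on their centre line; the grasp point (between the pads) lies 19 mm behind it; z points along the fingers, y is the line along which they close (so a half turn about z gives the same grasp; the last joint's range is limited). The gripper opens to 87 mm and grips with 3 to 60 N. Pads are 19 mm wide; open, the fingers measure 117 mm over their backs; the gripper's body (75 mm by 190 mm) begins 51 mm behind the grasp point.
Start: joints at [1.044, 0.527, 1.433, -0, 1.181, -0.178], TCP at [0.213, 0.588, 0.223] pointing down, gripper open.
Joint ranges: [-3.08, 3.08], [-0.75, 2.2], [0.22, 2.44], [-1.43, 4.57], [0, 2.65], [-2.85, 2.85]. Speed limits (rad/s): [2.79, 2.79, 3.14, 3.14, 3.14, 3.14].

### API

Orientations are given as a unit quaternion [x, y, z, w].
In Python, from rig import status, viewer, robot gives the robot as it stands.
- The arm moves only by the tool arm_command, never from a script. Its arguments are lists of equal length, an entry for each row: "delta_rot": the turn, a rotation vector about the tool's x, y, z in degrees, a list of three; "delta_pos": the shift along the tool's x, y, z in m, a list of three; "gripper": the closure, from -1 (fully open) to 1 (shut). In form: {"delta_rot": [[rx, ry, rz], ...], "delta_pos": [[dx, dy, dz], ...], "gripper": [gripper, ...]}. A call has 1 to 12 rows; each row is the pose to reach, as a shift and turn from the pose commanded when the call began, along the tool's axes at that moment; what a row does not reach only later rows make up. A row lasts 1/12 s, in which the tool goes at most 41.7 mm and 7.16 degrees, less where a joint would pass 70% of its speed; a pose out of reach is approached as far as the arm can. A call with a gripper value outside its range is refused whole. The fingers move at their own pace and stop on an object; "grip_force" is the grip in N (left out, the last holds). Time passes only in rows, so rows that repeat a pose let the fingers close. It gives the time, the measured TCP pose, the force, the opening and the grip force at its end, in the units of the state.
- status.get_obs(): the state, without advancing time (a new reading comes with each control period).
- viewer.camera(name): name is "scene" or "top" or "wrist"; returns a dict with "pixels" (400x640x3 uint8, blue, green, red), "fx", "fy", "cx", "cy" (pixels), "k1" (the pictures are not rectified: a ray, as slopes to the right and down, at radius r is drawn at 1 + k1 r^2 times it, then the intrinsics apply), "pose" (4x4, takes a point from camera to world coordinates); the wrist camera has in their place "mount" (4x4, takes a point from camera to tool coordinates, whose origin is the TCP and whose axes are the flange's). Camera axes: x right, y down, z forward; pixel columns grow to the right and rows downward; lengths in m; the calibration is good to about 2 mm. A picture is of the moment at which its call begins: read the wrist's pose just before it. There is no depth.
- robot.hand_in(): hands the job in; it is judged then, once.
The state is a dict: "time": time; "q": joint angles; "joint_velocities": joint speeds; "joint_torque": joint torques, N m; "position": TCP position; "tool_rot": TCP orientation; "ft_force": force on the tool from outside, world axes, zero at the start; "moment": the same for the moment, N m; "grip_width": finger opening in m; "grip_force": force on a finger pad.
Only numpy, scipy, OpenCV 4.12 (cv2) and the standard library are available. Lean on these libraries where they do the work, as an engineer would, in place of code of your own. Each camera call takes 0.05 s, during which the arm holds its last target. There are 200 camera calls.

## Working session

There is one attempt and no reset: what is moved stays moved. The work goes in short steps, Python scripts to look and compute and a tool call to move; the robot and the scene stay as the last step left them, time stands still between calls to the robot, and variables do not carry over. Pictures are saved under pics/ and viewed, at most 12 in all, crops included, and the job is handed in when it is done.

Besides the shell and the picture viewer there is one more tool, called as name(argument=value, ...) on one line, values as JSON. arm_command: Moves the arm, as the interface text tells. Its arguments: {"type":"object","properties":{"delta_rot":{"type":"array","items":{"type":"array","items":{"type":"number"}}},"delta_pos":{"type":"array","items":{"type":"array","items":{"type":"number"}}},"gripper":{"type":"array","items":{"type":"number"}},"grip_force":{"type":"number"}},"required":["delta_rot","delta_pos","gripper"]}

```bash
mkdir -p pics; ls; python3 - <<'E'
from rig import status, viewer
import cv2,numpy as np
o=status.get_obs();print({k:np.round(v,3) for k,v in o.items()})
for n in("top","scene"):
    c=viewer.camera(n);cv2.imwrite(f"pics/{n}0.png",c["pixels"]);np.savez(f"{n}0.npz",**c)
    print({k:c[k] for k in c if k!="pixels"})
E
```

```text
pics
{'time': np.float64(0.0), 'q': array([ 1.044,  0.528,  1.434,  0.   ,  1.181, -0.178]), 'joint_velocities': array([-0.002, -0.002, -0.001, -0.   ,  0.   , -0.001]), 'joint_torque': array([-2.0000e-03, -4.4004e+01, -1.7660e+01,  6.3000e-02,  5.8000e-02,
       -0.0000e+00]), 'position': array([0.213, 0.587, 0.222]), 'tool_rot': array([ 0.173,  0.985, -0.001, -0.   ]), 'ft_force': array([0.557, 0.358, 0.506]), 'moment': array([ 0.015, -0.034,  0.001]), 'grip_force': np.float64(0.0), 'grip_width': np.float64(0.087)}
{'fx': 382.6223868884966, 'fy': 382.6223868884966, 'cx': 320.320242945563, 'cy': 195.07634948835044, 'k1': -0.034640191642285593, 'pose': array([[ 0.02188414, -0.98986958,  0.14028289,  0.38546851],
       [-0.99946046, -0.01822361,  0.02732579,  0.17381642],
       [-0.02449251, -0.14080521, -0.98973431,  0.93303388],
       [ 0.        ,  0.        ,  0.        ,  1.        ]])}
{'fx': 452.3205281975748, 'fy': 452.3205281975748, 'cx': 329.71025010775946, 'cy': 204.35994623474176, 'k1': 0.01282622382067701, 'pose': array([[ 7.60994297e-01, -2.62942735e-01,  5.93084141e-01,
        -1.06881050e-01],
       [-6.48758542e-01, -3.08173041e-01,  6.95802940e-01,
        -5.71107416e-01],
       [-1.83784748e-04, -9.14270471e-01, -4.05104272e-01,
         5.22003290e-01],
       [ 0.00000000e+00,  0.00000000e+00,  0.00000000e+00,
         1.00000000e+00]])}
```

View pics/top0.png

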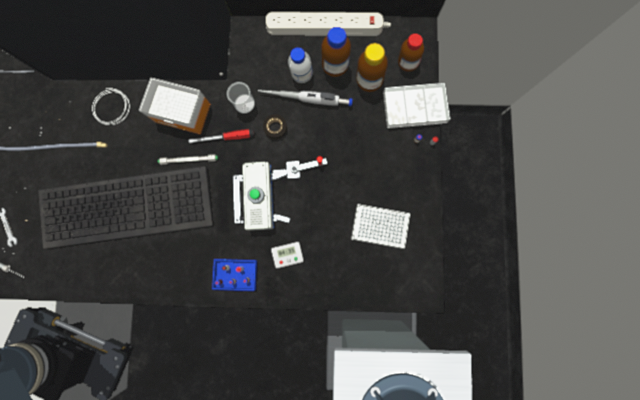

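View pics/scene0.png

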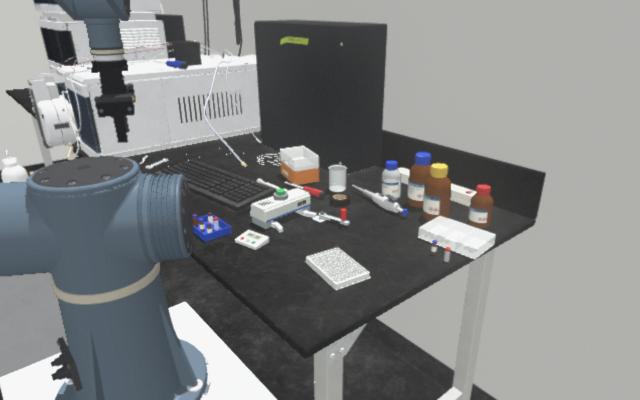

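```bash
cat > h.py <<'E'
import cv2,numpy as np
def rays(c,px):
    px=np.atleast_2d(np.array(px,float)); K=np.array([[c["fx"],0,c["cx"]],[0,c["fy"],c["cy"]],[0,0,1]])
    d=np.array([float(c["k1"]),0,0,0])
    u=cv2.undistortPoints(px.reshape(-1,1,2),K,d).reshape(-1,2)
    P=c["pose"]; return P[:3,3],(np.c_[u,np.ones(len(u))])@P[:3,:3].T
def plane(c,px,z):
    o,d=rays(c,px); return (o+d*((z-o[2])/d[:,2])[:,None])
def blob(m,box):
    x0,y0,x1,y1=box; k=np.zeros_like(m);k[y0:y1,x0:x1]=m[y0:y1,x0:x1]
    n,l,s,ce=cv2.connectedComponentsWithStats(k)
    i=1+np.argmax(s[1:,4]); return (l==i).astype(np.uint8)*255,ce[i],s[i]
def two(c1,p1,c2,p2):
    o1,d1=rays(c1,p1);o2,d2=rays(c2,p2);d1=d1[0];d2=d2[0]
    t=np.linalg.lstsq(np.c_[d1,-d2],o2-o1,rcond=None)[0]
    a=o1+t[0]*d1;b=o2+t[1]*d2; return (a+b)/2,np.linalg.norm(a-b)
def masks(img):
    h=cv2.cvtColor(img,cv2.COLOR_BGR2HSV)
    w=cv2.inRange(h,(0,0,120),(179,60,255)); g=cv2.inRange(h,(45,100,60),(85,255,255))
    r=cv2.inRange(h,(0,150,100),(8,255,255))|cv2.inRange(h,(172,150,100),(179,255,255))
    return w,g,r
def rect(c,m,z):
    "min-area rectangle of mask contour cast on the plane z: centre, sizes, angle of the long side"
    ct=max(cv2.findContours(m,cv2.RETR_EXTERNAL,cv2.CHAIN_APPROX_NONE)[0],key=cv2.contourArea)
    p=plane(c,ct.reshape(-1,2),z)[:,:2]
    (b)=cv2.boxPoints(cv2.minAreaRect((p*1000).astype(np.float32)))/1000
    e=[b[1]-b[0],b[2]-b[1]]; L=[np.linalg.norm(v) for v in e]; v=e[int(np.argmax(L))]
    return b.mean(0),sorted(L),np.arctan2(v[1],v[0]),b
E
cat > m.py <<'E'
from h import *
t=np.load("top0.npz");s=np.load("scene0.npz")
wt,gt,rt=masks(t["pixels"]);ws,gs,rs=masks(s["pixels"])
m,ce,st=blob(wt,(340,195,425,260)); print("plate top",rect(t,m,.0144))
m,ce,st=blob(ws,(295,240,380,295)); print("plate scn",rect(s,m,.0144))
_,g1,a=blob(gt,(235,180,275,215));_,g2,b=blob(gs,(265,180,300,205));print("button",g1,g2,two(t,g1,s,g2),a,b)
_,k1,a=blob(rt,(310,150,332,170));_,k2,b=blob(rs,(335,200,355,228));print("knob",k1,k2,two(t,k1,s,k2),a,b)
print("knob z46",plane(t,k1,.046)," z55 btn",plane(t,g1,.062))
m,ce,st=blob(wt,(238,150,275,240));print("bridge",st,rect(t,m,.055))
def up(n,im,b,f):
    x0,y0,x1,y1=b;return cv2.resize(im[y0:y1,x0:x1],None,fx=f,fy=f,interpolation=cv2.INTER_CUBIC)
cv2.imwrite("pics/c1.png",np.vstack([up(0,t["pixels"],(220,145,350,240),6)]))
cv2.imwrite("pics/c2.png",up(0,s["pixels"],(230,170,380,290),5))
E
python3 m.py
```

```text
plate top (array([0.444111  , 0.05421567], dtype=float32), [np.float32(0.08641504), np.float32(0.12901166)], np.float32(1.4116344), array([[ 0.391226  , -0.00262685],
       [ 0.4765488 , -0.01632282],
       [ 0.49699596,  0.11105819],
       [ 0.41167313,  0.12475416]], dtype=float32))
plate scn (array([0.43725863, 0.04527265], dtype=float32), [np.float32(0.09650447), np.float32(0.14681531)], np.float32(1.4084245), array([[ 0.37777406, -0.01936902],
       [ 0.47300917, -0.03496988],
       [ 0.49674323,  0.10991433],
       [ 0.40150812,  0.12551518]], dtype=float32))
button [254.3   193.675] [280.17073171 191.24390244] (array([0.5073362 , 0.34880905, 0.07293111]), np.float64(0.001192178369766561)) [250 189  10  10  80] [276 188   9   7  41]
knob [319.16666667 158.88888889] [343.03636364 213.41818182] (array([0.60025877, 0.20412275, 0.03220238]), np.float64(0.002412852828989714)) [316 156   7   8  36] [341 208   5  12  55]
knob z46 [[0.59794226 0.20294762 0.046     ]]  z55 btn [[0.50938864 0.35070018 0.062     ]]
bridge [ 238  161   34   69 1869] (array([0.50754976, 0.353509  ], dtype=float32), [np.float32(0.07678558), np.float32(0.1588501)], np.float32(0.07697023), array([[0.4254077 , 0.3856808 ],
       [0.43131208, 0.30912256],
       [0.5896919 , 0.32133722],
       [0.58378756, 0.39789546]], dtype=float32))
```

View pics/c1.png

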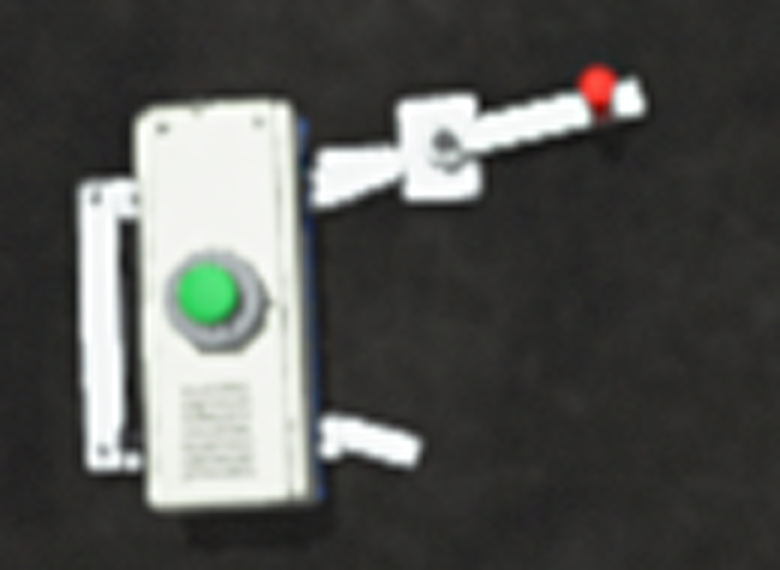

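```bash
cat >> h.py <<'E'
from scipy.spatial.transform import Rotation as R
def wcam():
    from rig import status,viewer
    o=status.get_obs();c=dict(viewer.camera("wrist"));T=np.eye(4);T[:3,:3]=R.from_quat(o["tool_rot"]).as_matrix();T[:3,3]=o["position"]
    c["pose"]=T@c["mount"];return o,c
E
python3 - <<'E'
from h import *
o,c=wcam();T=R.from_quat(o["tool_rot"]).as_matrix();print(T.round(3));print(c["mount"].round(3),c["fx"],c["k1"])
print(plane(c,[[320,200],[0,0],[640,400]],0.02))
t=np.load("top0.npz")
f=lambda x,y:(220+x/6,145+y/6)
print("bridge L",plane(t,[f(135,115),f(148,505)],.055)[:,:2]);print("stop L",plane(t,[f(80,185),f(88,468)],.014)[:,:2]);print("hinge",plane(t,[f(447,140)],.02),plane(t,[f(447,148)],.014))
E
```

```text
[[-0.94   0.341 -0.001]
 [ 0.341  0.94  -0.002]
 [ 0.    -0.002 -1.   ]]
[[-0.    -0.959 -0.284  0.079]
 [ 1.    -0.     0.     0.   ]
 [-0.    -0.284  0.959 -0.162]
 [ 0.     0.     0.     1.   ]] 338.25089983777644 -0.011415686429858162
[[ 0.23609929  0.58032665  0.02      ]
 [-0.05755103  0.35838714  0.02      ]
 [ 0.65415797  0.89651322  0.02      ]]
bridge L [[0.58024715 0.38347284]
 [0.42737902 0.37068221]]
stop L [[0.55964635 0.41451357]
 [0.4436807  0.40498854]]
hinge [[0.57961796 0.26348111 0.02      ]] [[0.57755468 0.26396434 0.014     ]]
```

```bash
cat >> h.py <<'E'
def goto(pos,yaw):
    "tool-frame shift and rz (deg) to a world TCP position with tool y at yaw deg, tool down; also levels the tilt"
    from rig import status
    o=status.get_obs();M=R.from_quat(o["tool_rot"]);c,s=np.cos(np.radians(yaw)),np.sin(np.radians(yaw))
    T=R.from_matrix(np.c_[[-s,c,0],[c,s,0],[0,0,-1]])
    print("dpos",M.inv().apply(np.array(pos)-o["position"]).round(4),"drot",np.degrees((M.inv()*T).as_rotvec()).round(2),
     "at",o["position"].round(4),"q",o["q"].round(2),"F",o["ft_force"].round(1),"t",round(float(o["time"]),2))
XS=np.array([-.083,.9966]);YS=np.array([-.9966,-.083]);O=np.array([.508,.332])
S=lambda x,y,z:[*(O+x*XS+y*YS),z]
E
python3 -c "
from h import *
goto([.381,.0645,.12],80.9)"
```

```text
dpos [-0.3364 -0.4338  0.1024] drot [ -0.09  -0.03 -10.83] at [0.2127 0.5871 0.2218] q [ 1.04  0.53  1.43  0.    1.18 -0.18] F [-0.  -0.1 -0.1] t 0.15
```

arm_command(delta_rot=[[0,0,-4],[0,0,-7],[0,0,-10.8],[0,0,-10.8],[0,0,-10.8],[0,0,-10.8],[0,0,-10.8],[0,0,-10.8],[0,0,-10.8],[0,0,-10.8],[0,0,-10.8],[0,0,-10.8]], delta_pos=[[-0.024,-0.031,0],[-0.048,-0.062,0],[-0.072,-0.093,0],[-0.096,-0.124,0],[-0.12,-0.155,0],[-0.144,-0.186,0],[-0.168,-0.217,0],[-0.192,-0.248,0.01],[-0.216,-0.279,0.02],[-0.24,-0.31,0.03],[-0.264,-0.341,0.04],[-0.288,-0.372,0.05]], gripper=[-1,-1,-1,-1,-1,-1,-1,-1,-1,-1,-1,-1])

```text
time: 1.15
position: [0.3572, 0.138, 0.1724]
tool_rot: [0.079, 0.997, 0.0, 0.0]
ft_force: [0.7, 0.5, 0.1]
grip_width: 0.0871
grip_force: 0.0
```

```bash
python3 -c "
from h import *
goto([.381,.0645,.06],80.9)"
```

```text
dpos [-0.0351 -0.0688  0.1124] drot [ 0.01  0.05 -0.  ] at [0.3572 0.138  0.1724] q [ 0.07  0.3   2.07  0.    0.78 -1.34] F [0.7 0.5 0.1] t 1.15
```

arm_command(delta_rot=[[0,0,0],[0,0,0],[0,0,0],[0,0,0],[0,0,0],[0,0,0]], delta_pos=[[-0.012,-0.023,0.037],[-0.023,-0.046,0.075],[-0.035,-0.069,0.112],[-0.035,-0.069,0.112],[-0.035,-0.069,0.112],[-0.035,-0.069,0.112]], gripper=[-1,-1,-1,-1,-1,-1])

```text
time: 1.65
position: [0.3801, 0.0658, 0.0601]
tool_rot: [0.08, 0.997, 0.0, -0.001]
ft_force: [-0.4, 0.8, 1.0]
grip_width: 0.087
grip_force: 0.0
```

```bash
python3 -c "
from h import *
o,c=wcam();cv2.imwrite('pics/w1.png',c['pixels']);t=__import__('rig').viewer.camera('top')
goto([.381,.0645,.006],80.9);goto([.4795,.0457,.006],94.76)
w,_,_=masks(c['pixels'])
ct=max(cv2.findContours(w,0,1)[0],key=cv2.contourArea);b=cv2.boxPoints(cv2.minAreaRect(ct));print(b,plane(c,b,.0144)[:,:2])"
```

```text
dpos [-0.0007 -0.0019  0.0553] drot [0.01 0.06 0.01] at [0.3806 0.0665 0.0613] q [-0.12  0.56  2.16  0.    0.42 -1.53] F [-0.1  0.3 -0.1] t 1.75
dpos [-0.1009 -0.0049  0.0554] drot [ -0.     0.06 -13.85] at [0.3806 0.0665 0.0613] q [-0.12  0.56  2.16  0.    0.42 -1.53] F [-0.1  0.3 -0.1] t 1.75
[[-8.021437e-15  0.000000e+00]
 [ 9.300000e+01  0.000000e+00]
 [ 9.300000e+01  2.620000e+02]
 [ 0.000000e+00  2.620000e+02]] [[ 0.21966882 -0.08523094]
 [ 0.22849986 -0.03425691]
 [ 0.37915623 -0.08836905]
 [ 0.36906984 -0.15175587]]
```

View pics/w1.png

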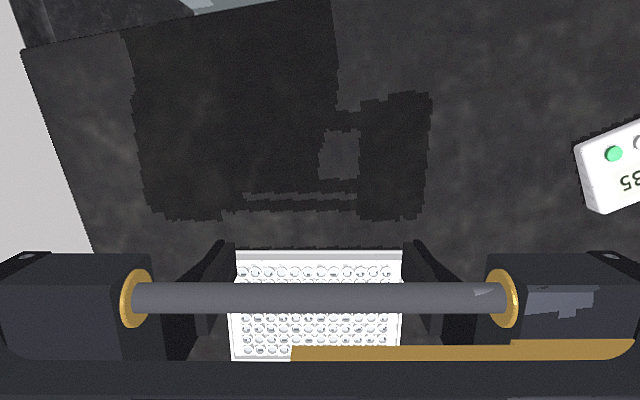

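```bash
python3 -c "
from h import *
o,c=wcam()
p=plane(c,[(237,252),(401,252)],.0144);print(p,p.mean(0),np.linalg.norm(p[1]-p[0]),plane(c,[(222,243),(412,243)],.06))"
```

```text
[[0.38878067 0.01018916 0.0144    ]
 [0.40624584 0.11903786 0.0144    ]] [0.39751326 0.06461351 0.0144    ] 0.1102409754980082 [[0.36381093 0.01873161 0.06      ]
 [0.37949161 0.11647448 0.06      ]]
```

arm_command(delta_rot=[[0,0,0],[0,0,0],[0,0,0],[0,0,0],[0,0,0]], delta_pos=[[0,-0.001,0.02],[0,-0.001,0.04],[0,-0.001,0.055],[0,-0.001,0.055],[0,-0.001,0.055]], gripper=[-1,-1,-1,-1,-1])

```text
time: 2.22
position: [0.3804, 0.0657, 0.0062]
tool_rot: [0.079, 0.997, -0.0, 0.0]
ft_force: [-0.1, -0.1, -0.3]
grip_width: 0.0868
grip_force: 0.0
```

```bash
python3 -c "
from h import *
goto([.4795,.0457,.006],94.76)"
```

```text
dpos [-0.101  -0.0042  0.0002] drot [ -0.     0.02 -13.8 ] at [0.3804 0.0657 0.0062] q [-0.12  0.71  2.18  0.    0.25 -1.53] F [-0.1 -0.1 -0.3] t 2.22
```

arm_command(delta_rot=[[0,0,0],[0,0,0],[0,0,0],[0,0,0],[0,0,-0.8],[0,0,-1.6],[0,0,-2.4],[0,0,-3.2],[0,0,-4],[0,0,-4.8],[0,0,-5.6],[0,0,-6.4]], delta_pos=[[-0.005,0,0],[-0.01,0,0],[-0.015,0,0],[-0.02,-0.0005,0],[-0.024,-0.001,0],[-0.028,-0.001,0],[-0.032,-0.001,0],[-0.036,-0.0015,0],[-0.04,-0.0015,0],[-0.044,-0.002,0],[-0.048,-0.002,0],[-0.052,-0.002,0]], gripper=[-1,-1,-1,-1,-1,-1,-1,-1,-1,-1,-1,-1])

```text
time: 3.22
position: [0.4318, 0.0547, 0.0055]
tool_rot: [0.023, 1.0, -0.0, 0.0]
ft_force: [-1.6, 0.3, 0.8]
grip_width: 0.0869
grip_force: 0.4
```

```bash
python3 -c "
from h import *
from rig import viewer
c=viewer.camera('top');w,_,_=masks(c['pixels']);
m,ce,st=blob(w,(330,150,425,260));print(rect(c,m,.0144));cv2.imwrite('pics/t2.png',c['pixels'][140:340,200:440])
goto([.4795,.0457,.006],94.76)"
```

```text
(array([0.5301192 , 0.06722882], dtype=float32), [np.float32(0.12089041), np.float32(0.2449418)], np.float32(1.3794605), array([[ 0.44748664, -0.04151222],
       [ 0.56617093, -0.064502  ],
       [ 0.61275166,  0.17596987],
       [ 0.4940673 ,  0.19895963]], dtype=float32))
dpos [-0.0463 -0.0066 -0.0004] drot [-0.03  0.16 -7.39] at [0.4335 0.0544 0.0055] q [-0.13  0.72  2.05 -0.    0.37 -1.66] F [ 0.6  0.2 -0.3] t 3.27
```

View pics/t2.png

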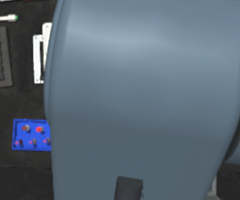

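arm_command(delta_rot=[[0,0,-0.8],[0,0,-1.6],[0,0,-2.4],[0,0,-3.2],[0,0,-4],[0,0,-4.8],[0,0,-5.6],[0,0,-6.4],[0,0,-7.4],[0,0,-7.4],[0,0,-7.4]], delta_pos=[[-0.005,-0.001,0],[-0.01,-0.0015,0],[-0.015,-0.002,0],[-0.02,-0.003,0],[-0.025,-0.0035,0],[-0.03,-0.0045,0],[-0.035,-0.005,0],[-0.04,-0.006,0],[-0.046,-0.0066,0],[-0.046,-0.0066,0],[-0.046,-0.0066,0]], gripper=[-1,-1,-1,-1,-1,-1,-1,-1,-1,-1,-1])

```text
time: 4.18
position: [0.478, 0.0459, 0.0056]
tool_rot: [-0.041, 0.999, -0.0, 0.001]
ft_force: [0.1, 0.1, -0.1]
grip_width: 0.0867
grip_force: 0.0
```

```bash
python3 -c "
from h import *
o,c=wcam();cv2.imwrite('pics/w2.png',c['pixels'])
goto([.465,.044,.006],94.76)"
```

```text
dpos [ 0.0125 -0.0009 -0.0004] drot [-0.01  0.04 -0.09] at [0.4774 0.046  0.0056] q [-0.14  0.73  1.95  0.    0.47 -1.79] F [ 0.5 -0.2 -0.2] t 4.23
```

arm_command(delta_rot=[[0,0,0],[0,0,0],[0,0,7],[0,0,14],[0,0,21],[0,0,28],[0,0,35],[0,0,42],[0,0,49],[0,0,56],[0,0,63],[0,0,70]], delta_pos=[[0.012,0,0],[0.015,0,0],[0.015,0,-0.03],[0.015,0,-0.06],[0.015,0,-0.09],[0.01,-0.01,-0.12],[0,-0.02,-0.14],[-0.01,-0.03,-0.14],[-0.02,-0.05,-0.14],[-0.03,-0.07,-0.14],[-0.04,-0.08,-0.14],[-0.055,-0.09,-0.14]], gripper=[-1,-1,-1,-1,0.31,0.31,0.31,0.31,0.31,0.31,0.31,0.31])

```text
time: 5.23
position: [0.5383, -0.0399, 0.1455]
tool_rot: [0.543, 0.84, -0.0, -0.001]
ft_force: [-0.3, -0.4, -0.4]
grip_width: 0.0417
grip_force: 0.0
```

```bash
python3 -c "
from h import *
goto(S(-.377,0,.12),4.76)"
```

```text
dpos [-0.0039 -0.0007  0.0255] drot [-0.1  -0.05 19.5 ] at [ 0.5383 -0.0399  0.1455] q [-0.28  0.52  1.72 -0.    0.9  -0.7 ] F [-0.3 -0.4 -0.4] t 5.23
```

arm_command(delta_rot=[[0,0,7],[0,0,14],[0,0,19.5],[0,0,19.5],[0,0,19.5]], delta_pos=[[-0.004,-0.001,0],[-0.004,-0.001,0],[-0.004,-0.001,0],[-0.004,-0.001,0],[-0.004,-0.001,0]], gripper=[0.31,0.31,0.31,0.31,0.31])

```text
time: 5.65
position: [0.5395, -0.0431, 0.1454]
tool_rot: [0.674, 0.739, -0.0, -0.0]
ft_force: [0.0, 0.1, -0.1]
grip_width: 0.0301
grip_force: 0.0
```

```bash
python3 -c "
from h import *
from rig import viewer
o,c=wcam();s=viewer.camera('scene')
cv2.imwrite('pics/w3.png',np.hstack([c['pixels'],s['pixels']])[::1,::1]);cv2.imwrite('pics/w3.png',cv2.resize(np.vstack([c['pixels'],s['pixels']]),None,fx=.75,fy=.75,interpolation=cv2.INTER_AREA))
np.savez('w3.npz',**c);np.savez('s3.npz',**s)
goto(S(-.377,0,.006),4.76)"
```

```text
dpos [-0.0006 -0.0004  0.1395] drot [-0.02 -0.01  0.53] at [ 0.5397 -0.0431  0.1455] q [-0.29  0.52  1.72  0.    0.9  -0.38] F [-0.3  0.3  0.2] t 5.75
```

View pics/w3.png

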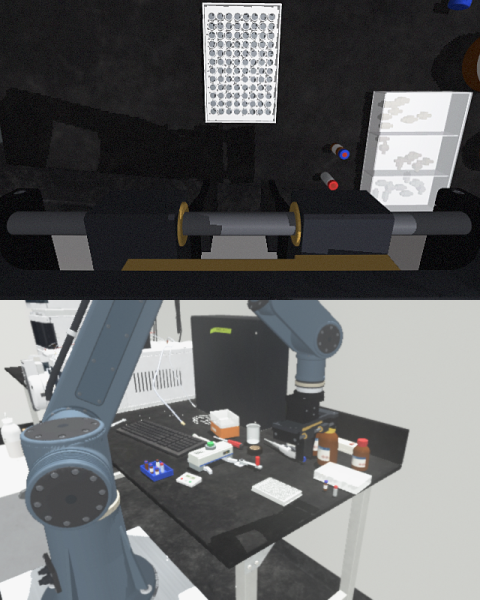

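```bash
python3 -c "
from h import *
c=dict(np.load('w3.npz'));w,_,_=masks(c['pixels'])
m,ce,st=blob(w,(250,0,400,175));cen,L,a,b=rect(c,m,.0144);print(cen,L,a,'want',np.pi/2+.083,b)
d=cen-O;print('scanner frame',d@XS,d@YS)
print('vials',plane(c,[(453,203),(440,240)],.033),'box',plane(c,[(490,123),(480,280)],.03))
t=np.load('top0.npz');print(plane(t,[(384,95),(388,126)],.03))
goto(S(-.377,0,.006),4.76)"
```

```text
[0.5330036  0.04763274] [np.float32(0.08187946), np.float32(0.12438632)] -1.4889295 want 1.6537963267948965 [[ 0.48711514  0.10626973]
 [ 0.4972869  -0.01769999]
 [ 0.5788921  -0.01100425]
 [ 0.56872034  0.11296547]]
scanner frame -0.28547570979700687 -0.001316133559745541
vials [[ 0.65259486 -0.03431399  0.033     ]
 [ 0.64815755 -0.06855455  0.033     ]] box [[ 0.6699333   0.03341093  0.03      ]
 [ 0.69383574 -0.10532749  0.03      ]]
[[0.76646581 0.04660935 0.03      ]
 [0.68685195 0.03717796 0.03      ]]
dpos [-0.0006 -0.0004  0.1395] drot [-0.02 -0.01  0.53] at [ 0.5397 -0.0431  0.1455] q [-0.29  0.52  1.72  0.    0.9  -0.38] F [-0.3  0.3  0.2] t 5.75
```

arm_command(delta_rot=[[0,0,0.5],[0,0,0.5],[0,0,0.5],[0,0,0.5],[0,0,0.5],[0,0,0.5],[0,0,0.5]], delta_pos=[[0,0,0.035],[0,0,0.07],[0,0,0.1],[0,0,0.125],[0,0,0.1395],[0,0,0.1395],[0,0,0.1395]], gripper=[0.31,0.31,0.31,0.31,0.31,0.31,0.31])

```text
time: 6.33
position: [0.5395, -0.043, 0.0055]
tool_rot: [0.677, 0.736, -0.0, -0.001]
ft_force: [0.6, -0.7, 0.1]
grip_width: 0.0298
grip_force: 0.0
```

```bash
python3 -c "
from h import *
goto(S(-.0735,0,.006),4.76)"
```

```text
dpos [ 3.029e-01 -4.000e-04 -3.000e-04] drot [-0.1  -0.04 -0.03] at [ 0.5395 -0.043   0.0055] q [-0.29  0.76  1.79 -0.    0.59 -0.37] F [ 0.6 -0.7  0.1] t 6.33
```

arm_command(delta_rot=[[0,0,0],[0,0,0],[0,0,0],[0,0,0],[0,0,0],[0,0,0],[0,0,0],[0,0,0],[0,0,0],[0,0,0],[0,0,0],[0,0,0]], delta_pos=[[0.006,0,0],[0.012,0,0],[0.017,0,0],[0.022,0,0],[0.028,0,0],[0.035,0,0],[0.043,0,0],[0.051,0,0],[0.059,0,0],[0.067,0,0],[0.075,0,0],[0.083,0,0]], gripper=[0.31,0.31,0.31,0.31,0.31,0.31,0.31,0.31,0.31,0.31,0.31,0.31])

```text
time: 7.33
position: [0.533, 0.0404, 0.006]
tool_rot: [0.678, 0.735, -0.0, -0.0]
ft_force: [-0.2, -2.4, 0.4]
grip_width: 0.0299
grip_force: 0.7
```

arm_command(delta_rot=[[0,0,0],[0,0,0],[0,0,0],[0,0,0],[0,0,0],[0,0,0],[0,0,0],[0,0,0],[0,0,0],[0,0,0],[0,0,0],[0,0,0]], delta_pos=[[0.008,0,0],[0.016,0,0],[0.024,0,0],[0.032,0,0],[0.04,0,0],[0.048,0,0],[0.056,0,0],[0.064,0,0],[0.07,0,0],[0.075,0,0],[0.08,0,0],[0.08,0,0]], gripper=[0.31,0.31,0.31,0.31,0.31,0.31,0.31,0.31,0.31,0.31,0.31,0.31])

```text
time: 8.33
position: [0.5264, 0.1202, 0.006]
tool_rot: [0.677, 0.736, 0.0, -0.0]
ft_force: [-0.5, 0.7, -0.7]
grip_width: 0.0299
grip_force: 0.0
```

```bash
python3 -c "
from h import *
o,c=wcam();cv2.imwrite('pics/w4.png',c['pixels']);np.savez('w4.npz',**c)
goto(S(-.0735,0,.006),4.76)"
```

```text
dpos [ 0.1395 -0.001   0.    ] drot [-0.01 -0.01 -0.05] at [0.5265 0.1198 0.006 ] q [ 0.02  0.76  1.79  0.    0.59 -0.07] F [ 0.3 -0.3 -0.5] t 8.38
```

View pics/w4.png

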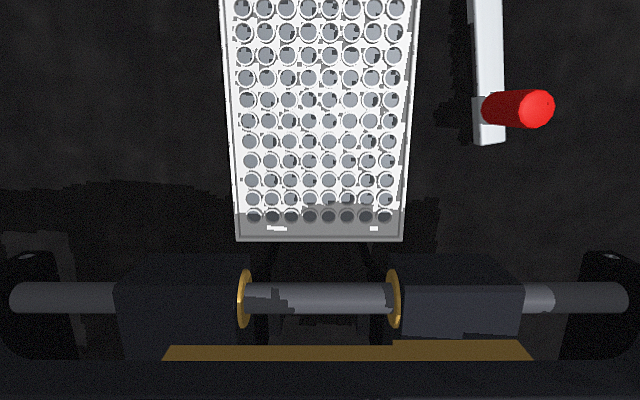

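arm_command(delta_rot=[[0,0,0],[0,0,0],[0,0,0],[0,0,0],[0,0,0],[0,0,0],[0,0,0],[0,0,0],[0,0,0],[0,0,0],[0,0,0],[0,0,0]], delta_pos=[[0.005,0,0],[0.01,0,0],[0.015,0,0],[0.02,0,0],[0.025,0,0],[0.03,0,0],[0.035,0,0],[0.04,0,0],[0.045,0,0],[0.05,0,0],[0.055,0,0],[0.06,-0.0005,0]], gripper=[0.31,0.31,0.31,0.31,0.31,0.31,0.31,0.31,0.31,0.31,0.31,0.31])

```text
time: 9.38
position: [0.5214, 0.1795, 0.0061]
tool_rot: [0.678, 0.735, 0.0, 0.0]
ft_force: [0.7, 0.4, 0.1]
grip_width: 0.0299
grip_force: 0.2
```

```bash
python3 -c "
from h import *
c=dict(np.load('w4.npz'));_,_,r=masks(c['pixels']);m,ce,st=blob(r,(470,70,570,140));k=plane(c,[(539,109)],.046)[0,:2]-O
print('knob',k@XS,k@YS);p=plane(c,[(235,242),(404,242)],.0144);print(p)
o,c=wcam();cv2.imwrite('pics/w5.png',c['pixels'])
goto(S(-.0735,0,.006),4.76)"
```

```text
knob -0.13575894518838502 -0.0773428496933623
[[0.4842296  0.13049026 0.0144    ]
 [0.56665563 0.13725126 0.0144    ]]
dpos [ 0.0788 -0.0005  0.0001] drot [ 0.   -0.02 -0.06] at [0.5211 0.1802 0.0061] q [0.13 0.77 1.76 0.   0.61 0.05] F [ 0.7  1.1 -0. ] t 9.43
```

arm_command(delta_rot=[[0,0,0],[0,0,0],[0,0,0],[0,0,0],[0,0,0],[0,0,0],[0,0,0],[0,0,0],[0,0,0],[0,0,0],[0,0,0],[0,0,0]], delta_pos=[[0.004,0,0],[0.009,0,0],[0.014,0,0],[0.019,0,0],[0.024,0,0],[0.029,0,0],[0.034,0,0],[0.039,0,0],[0.044,0,0],[0.049,0,0],[0.054,0,0],[0.059,-0.0005,0]], gripper=[0.31,0.31,0.31,0.31,0.31,0.31,0.31,0.31,0.31,0.31,0.31,0.31])

```text
time: 10.43
position: [0.5161, 0.2383, 0.0061]
tool_rot: [0.678, 0.735, 0.0, 0.0]
ft_force: [-0.2, -0.2, 0.5]
grip_width: 0.0297
grip_force: 0.4
```

```bash
python3 -c "
from h import *
o,c=wcam();cv2.imwrite('pics/w6.png',c['pixels']);np.savez('w6.npz',**c)
goto(S(-.0735,0,.006),4.76)"
```

```text
dpos [ 0.0198 -0.0001  0.0001] drot [ 0.02 -0.03 -0.07] at [0.5158 0.239  0.0061] q [0.24 0.78 1.72 0.   0.65 0.15] F [-0.1  0.9 -0.6] t 10.48
```

View pics/w6.png

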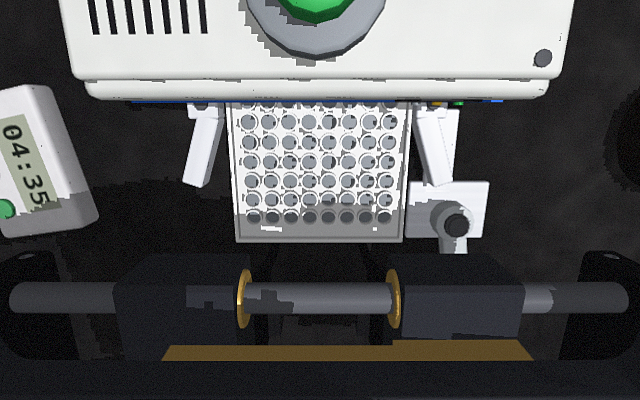

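arm_command(delta_rot=[[0,0,0],[0,0,0],[0,0,0],[0,0,0],[0,0,0],[0,0,0],[0,0,0]], delta_pos=[[0.003,0,0],[0.006,0,0],[0.009,0,0],[0.012,0,0],[0.014,0,0],[0.016,0,0],[0.016,0,0]], gripper=[0.31,0.31,0.31,0.31,0.31,0.31,0.31])

```text
time: 11.07
position: [0.5147, 0.2541, 0.006]
tool_rot: [0.678, 0.735, 0.0, -0.0]
ft_force: [-0.7, -0.6, -0.3]
grip_width: 0.0299
grip_force: 0.0
```

arm_command(delta_rot=[[0,0,0],[0,0,0],[0,0,0],[0,0,0]], delta_pos=[[0.001,0,0],[0.002,0,0],[0.003,0,0],[0.003,0,0]], gripper=[0.31,0.31,0.31,0.31])

```text
time: 11.4
position: [0.5144, 0.2568, 0.006]
tool_rot: [0.678, 0.735, 0.0, -0.0]
ft_force: [-0.6, 0.2, -0.7]
grip_width: 0.0303
grip_force: 0.0
```

arm_command(delta_rot=[[0,0,0],[0,0,0],[0,0,0],[0,0,0]], delta_pos=[[0.001,0,0],[0.002,0,0],[0.003,0,0],[0.003,0,0]], gripper=[0.31,0.31,0.31,0.31])

```text
time: 11.73
position: [0.5145, 0.259, 0.006]
tool_rot: [0.677, 0.736, -0.0, 0.001]
ft_force: [0.5, -4.0, 0.3]
grip_width: 0.03
grip_force: 2.1
```

arm_command(delta_rot=[[0,0,0],[0,0,0]], delta_pos=[[0.001,0,0],[0.002,0,0]], gripper=[0.31,0.31])

```text
time: 11.9
position: [0.5144, 0.2593, 0.0061]
tool_rot: [0.677, 0.736, -0.001, 0.001]
ft_force: [2.7, -14.2, 0.8]
grip_width: 0.0301
grip_force: 7.1
```

arm_command(delta_rot=[[0,0,0],[0,0,0],[0,0,0],[0,0,0],[0,0,0],[0,0,0],[0,0,0],[0,0,0]], delta_pos=[[-0.005,0,0],[-0.015,0,0],[-0.03,0,0],[-0.04,0,0],[-0.045,0,-0.03],[-0.045,0,-0.065],[-0.045,0,-0.1],[-0.045,0,-0.1]], gripper=[0.31,0.31,0.31,0.31,1,1,1,1])

```text
time: 12.57
position: [0.522, 0.2175, 0.112]
tool_rot: [0.678, 0.735, 0.005, 0.003]
ft_force: [1.2, 0.2, 0.5]
grip_width: 0.0111
grip_force: 0.0
```

```bash
cat >> h.py <<'E'
def gate(th,off,z):
    k=np.array([-.072,-.066])+.066*np.array([-np.sin(th),np.cos(th)])-off*np.array([np.cos(th),np.sin(th)])
    goto(S(k[0],k[1],z),4.76+np.degrees(th))
E
python3 -c "
from h import *
o,c=wcam();cv2.imwrite('pics/w7.png',c['pixels']);np.savez('w7.npz',**c)
gate(1.74,.025,.1)"
```

```text
dpos [-0.0172  0.0987  0.0105] drot [  0.44   0.36 -99.83] at [0.5206 0.2172 0.1097] q [0.2  0.6  1.69 0.   0.84 0.12] F [ 0.3 -0.2  0.7] t 12.62
```

View pics/w7.png

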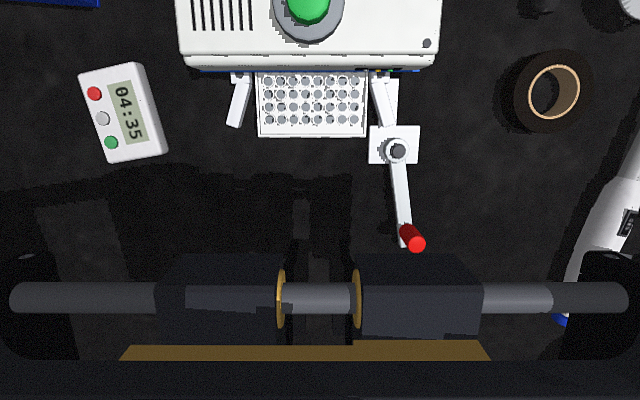

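```bash
python3 -c "
from h import *
c=dict(np.load('w7.npz'))
for n,p,z in (('knob',(418,245),.046),('rearL',(258,137),.0144),('rearR',(367,137),.0144),('hinge',(398,150),.03)):
    k=plane(c,[p],z)[0,:2]-O;print(n,k@XS,k@YS)
"
```

```text
knob -0.13580480857361427 -0.07767167501384434
rearL -0.06035072699394932 0.04020641192962843
rearR -0.060686409138055036 -0.042191490917063854
hinge -0.0685778572698951 -0.06252666503283967
```

arm_command(delta_rot=[[0.2,0.2,-7],[0.4,0.4,-14],[0.4,0.4,-21],[0.4,0.4,-28],[0.4,0.4,-35],[0.4,0.4,-42],[0.4,0.4,-49],[0.4,0.4,-56],[0.4,0.4,-63],[0.4,0.4,-70],[0.4,0.4,-77],[0.4,0.4,-84]], delta_pos=[[-0.002,0.01,0],[-0.004,0.02,0],[-0.006,0.03,0],[-0.008,0.04,0],[-0.01,0.05,0],[-0.012,0.06,0],[-0.014,0.07,0],[-0.016,0.08,0],[-0.017,0.09,0],[-0.017,0.0985,0],[-0.017,0.0985,0],[-0.017,0.0985,0]], gripper=[1,1,1,1,1,1,1,1,1,1,1,1])

```text
time: 13.62
position: [0.6168, 0.2075, 0.1043]
tool_rot: [0.009, 1.0, -0.0, -0.006]
ft_force: [-0.5, -0.2, -0.3]
grip_width: 0.0004
grip_force: 0.0
```

```bash
python3 -c "
from h import *
gate(1.74,.025,.025)"
```

```text
dpos [-0.0045  0.0006  0.0792] drot [  0.07  -0.65 -15.47] at [0.6168 0.2075 0.1043] q [ 0.15  0.71  1.45  0.    1.   -1.4 ] F [-0.5 -0.2 -0.3] t 13.62
```

arm_command(delta_rot=[[0,-0.3,-7],[0,-0.6,-14],[0,-0.6,-15.5],[0,-0.6,-15.5],[0,-0.6,-15.5],[0,-0.6,-15.5],[0,-0.6,-15.5],[0,-0.6,-15.5]], delta_pos=[[-0.0045,0,0],[-0.0045,0,0],[-0.0045,0,0],[-0.0045,0,0.03],[-0.0045,0,0.055],[-0.0045,0,0.079],[-0.0045,0,0.079],[-0.0045,0,0.079]], gripper=[1,1,1,1,1,1,1,1])

```text
time: 14.28
position: [0.6189, 0.2073, 0.0246]
tool_rot: [-0.123, 0.992, 0.0, -0.002]
ft_force: [0.6, 0.7, -0.4]
grip_width: 0.0003
grip_force: 0.0
```

```bash
python3 -c "
from h import *
for th in np.r_[1.74,1.6:0.05:-.12][:14]: print(round(th,2),end=' ');gate(th,.0165,.025)"
```

```text
1.74 dpos [ 0.0069  0.0003 -0.0004] drot [ 0.08 -0.23 -0.3 ] at [0.6189 0.2073 0.0246] q [ 0.15  0.82  1.48  0.    0.84 -1.67] F [ 0.6  0.7 -0.4] t 14.28
1.6 dpos [ 0.0162 -0.0014 -0.0004] drot [ 0.06 -0.24  7.72] at [0.6189 0.2073 0.0246] q [ 0.15  0.82  1.48  0.    0.84 -1.67] F [ 0.6  0.7 -0.4] t 14.28
1.48 dpos [ 0.0244 -0.0018 -0.0003] drot [ 0.05 -0.24 14.6 ] at [0.6189 0.2073 0.0246] q [ 0.15  0.82  1.48  0.    0.84 -1.67] F [ 0.6  0.7 -0.4] t 14.28
1.36 dpos [ 0.0325 -0.0013 -0.0003] drot [ 0.03 -0.24 21.48] at [0.6189 0.2073 0.0246] q [ 0.15  0.82  1.48  0.    0.84 -1.67] F [ 0.6  0.7 -0.4] t 14.28
1.24 dpos [ 0.0405  0.0003 -0.0003] drot [ 2.000e-02 -2.500e-01  2.835e+01] at [0.6189 0.2073 0.0246] q [ 0.15  0.82  1.48  0.    0.84 -1.67] F [ 0.6  0.7 -0.4] t 14.28
1.12 dpos [ 0.0483  0.0028 -0.0002] drot [ 0.   -0.25 35.23] at [0.6189 0.2073 0.0246] q [ 0.15  0.82  1.48  0.    0.84 -1.67] F [ 0.6  0.7 -0.4] t 14.28
1.0 dpos [ 0.0557  0.0062 -0.0002] drot [-1.00e-02 -2.50e-01  4.21e+01] at [0.6189 0.2073 0.0246] q [ 0.15  0.82  1.48  0.    0.84 -1.67] F [ 0.6  0.7 -0.4] t 14.
[... 421 characters left out ...]
0.6189 0.2073 0.0246] q [ 0.15  0.82  1.48  0.    0.84 -1.67] F [ 0.6  0.7 -0.4] t 14.28
0.52 dpos [ 0.0798  0.0277 -0.0001] drot [-0.08 -0.25 69.6 ] at [0.6189 0.2073 0.0246] q [ 0.15  0.82  1.48  0.    0.84 -1.67] F [ 0.6  0.7 -0.4] t 14.28
0.4 dpos [ 0.084   0.0347 -0.    ] drot [-0.09 -0.25 76.48] at [0.6189 0.2073 0.0246] q [ 0.15  0.82  1.48  0.    0.84 -1.67] F [ 0.6  0.7 -0.4] t 14.28
0.28 dpos [ 0.0873  0.0422 -0.    ] drot [-0.11 -0.25 83.35] at [0.6189 0.2073 0.0246] q [ 0.15  0.82  1.48  0.    0.84 -1.67] F [ 0.6  0.7 -0.4] t 14.28
0.16 dpos [0.0898 0.05   0.    ] drot [-0.12 -0.24 90.23] at [0.6189 0.2073 0.0246] q [ 0.15  0.82  1.48  0.    0.84 -1.67] F [ 0.6  0.7 -0.4] t 14.28
```

arm_command(delta_rot=[[0,0,0],[0,0,0],[0,0,4],[0,0,8],[0,0,11],[0,0,14.5],[0,0,18],[0,0,21.5],[0,0,25],[0,0,28.5],[0,0,32],[0,0,35]], delta_pos=[[0.004,0,0],[0.007,0,0],[0.0115,-0.001,0],[0.016,-0.0014,0],[0.02,-0.0017,0],[0.0245,-0.0018,0],[0.0285,-0.0016,0],[0.0325,-0.0013,0],[0.0365,-0.0005,0],[0.0405,0.0003,0],[0.0445,0.0015,0],[0.0483,0.0028,0]], gripper=[1,1,1,1,1,1,1,1,1,1,1,1])

```text
time: 15.28
position: [0.5752, 0.1983, 0.0291]
tool_rot: [0.182, 0.983, 0.001, 0.003]
ft_force: [0.6, -2.4, 0.9]
grip_width: 0.0005
grip_force: 0.8
```

```bash
python3 -c "
from h import *
o,c=wcam();_,_,r=masks(c['pixels']);m,ce,st=blob(r,(150,100,500,400));print(ce,st);k=plane(c,[ce],.04)[0,:2]-O;print('knob',k@XS,k@YS)
for th in np.r_[1.0:-0.03:-.1]: print(round(th,2),end=' ');gate(th,.0165,.025)" | sed 's/ at .*F/ F/'
```

```text
[317.12596899 232.94864341] [ 303  211   29   44 1032]
knob -0.1306832901395815 -0.038035868487544075
1.0 dpos [ 0.0102 -0.0026  0.0039] drot [0.15 0.21 6.89] F [-0.4 -0.3  0.6] t 15.33
0.9 dpos [ 0.017  -0.0032  0.0039] drot [ 0.16  0.2  12.62] F [-0.4 -0.3  0.6] t 15.33
0.8 dpos [ 0.0238 -0.003   0.0039] drot [ 0.17  0.19 18.35] F [-0.4 -0.3  0.6] t 15.33
0.7 dpos [ 0.0306 -0.0021  0.0038] drot [ 0.18  0.19 24.08] F [-0.4 -0.3  0.6] t 15.33
0.6 dpos [ 0.0372 -0.0006  0.0038] drot [ 0.19  0.18 29.81] F [-0.4 -0.3  0.6] t 15.33
0.5 dpos [0.0436 0.0016 0.0038] drot [ 0.2   0.17 35.54] F [-0.4 -0.3  0.6] t 15.33
0.4 dpos [0.0498 0.0044 0.0038] drot [ 0.21  0.16 41.27] F [-0.4 -0.3  0.6] t 15.33
0.3 dpos [0.0557 0.0078 0.0038] drot [ 0.22  0.15 47.  ] F [-0.4 -0.3  0.6] t 15.33
0.2 dpos [0.0612 0.0118 0.0038] drot [ 0.23  0.14 52.73] F [-0.4 -0.3  0.6] t 15.33
0.1 dpos [0.0663 0.0163 0.0038] drot [ 0.24  0.13 58.46] F [-0.4 -0.3  0.6] t 15.33
0.0 dpos [0.0709 0.0213 0.0038] drot [ 0.25  0.12 64.19] F [-0.4 -0.3  0.6] t 15.33
```

arm_command(delta_rot=[[0,0,5],[0,0,10],[0,0,14.5],[0,0,19],[0,0,24],[0,0,29.5],[0,0,35.5],[0,0,41],[0,0,47],[0,0,52.5],[0,0,56],[0,0,58.5]], delta_pos=[[0.007,-0.002,0.002],[0.0135,-0.003,0.0035],[0.019,-0.0032,0.0035],[0.0245,-0.003,0.0035],[0.0306,-0.002,0.0035],[0.0372,-0.0006,0.0035],[0.0436,0.0016,0.0035],[0.0498,0.0044,0.0035],[0.0557,0.0078,0.0035],[0.0612,0.0118,0.0035],[0.064,0.014,0.0035],[0.0663,0.0163,0.0035]], gripper=[1,1,1,1,1,1,1,1,1,1,1,1])

```text
time: 16.33
position: [0.5179, 0.2377, 0.025]
tool_rot: [0.639, 0.769, 0.002, 0.001]
ft_force: [0.7, -2.1, 0.8]
grip_width: 0.0002
grip_force: 0.7
```

```bash
python3 -c "
from h import *
gate(0,.0165,.025);gate(0,.0115,.025)" | sed 's/ at .*F/ F/'
```

```text
dpos [ 0.0065 -0.0014  0.    ] drot [ 0.22 -0.04  5.85] F [ 0.7 -2.1  0.8] t 16.33
dpos [ 0.0114 -0.0009  0.    ] drot [ 0.22 -0.04  5.85] F [ 0.7 -2.1  0.8] t 16.33
```

arm_command(delta_rot=[[0,0,3],[0,0,5.8],[0,0,5.8],[0,0,5.8],[0,0,5.8]], delta_pos=[[0.003,-0.001,0],[0.0055,-0.0014,0],[0.0065,-0.0014,0],[0.0075,-0.0014,0],[0.0075,-0.0014,0]], gripper=[1,1,1,1,1])

```text
time: 16.75
position: [0.5152, 0.2445, 0.0243]
tool_rot: [0.676, 0.737, 0.001, 0.001]
ft_force: [0.1, -1.4, 0.9]
grip_width: 0.0006
grip_force: 0.7
```

arm_command(delta_rot=[[0,0,0],[0,0,0],[0,0,0]], delta_pos=[[0.001,0,0],[0.002,0,0],[0.002,0,0]], gripper=[1,1,1])

```text
time: 17.0
position: [0.5151, 0.2448, 0.0241]
tool_rot: [0.676, 0.737, 0.0, 0.001]
ft_force: [0.6, -8.0, 5.1]
grip_width: 0.0002
grip_force: 4.2
```

arm_command(delta_rot=[[0,0,0],[0,0,0],[0,0,0],[0,0,0],[0,0,0],[0,0,0],[0,0,0],[0,0,0]], delta_pos=[[0.001,0,0],[-0.005,0,0],[-0.015,0,0],[-0.025,0,0],[-0.025,0,-0.035],[-0.025,0,-0.07],[-0.025,0,-0.1],[-0.025,0,-0.1]], gripper=[1,1,1,1,1,1,1,1])

```text
time: 17.67
position: [0.5203, 0.222, 0.1286]
tool_rot: [0.677, 0.736, 0.005, 0.003]
ft_force: [1.2, 0.4, 0.7]
grip_width: 0.0008
grip_force: 0.0
```

```bash
python3 -c "
from h import *
o,c=wcam();np.savez('w8.npz',**c);cv2.imwrite('pics/w8.png',c['pixels'])
w,g,r=masks(c['pixels'])
m,ce,st=blob(g,(200,0,450,200));print(ce,st);k=plane(c,[ce],.07)[0,:2]-O;print('btn',k@XS,k@YS)
goto(S(.016,0,.1),4.76)"
```

```text
[311.6170531  17.6776365] [ 292    0   41   40 1337]
btn 0.01670699546081657 0.0006232459715339734
dpos [ 0.1269 -0.0017  0.0266] drot [ 0.49 -0.12  0.09] at [0.5188 0.2216 0.1263] q [0.21 0.57 1.68 0.   0.88 0.12] F [-0.6  1.   0.2] t 17.72
```

View pics/w8.png

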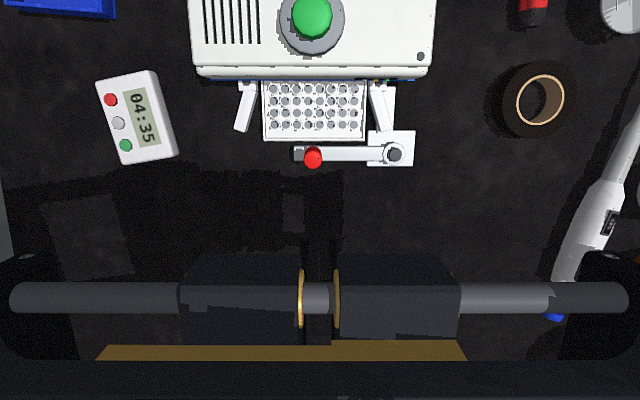

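arm_command(delta_rot=[[0.5,0,0],[0.5,0,0],[0.5,0,0],[0.5,0,0],[0.5,0,0],[0.5,0,0],[0.5,0,0],[0.5,0,0]], delta_pos=[[0.03,0,0],[0.06,0,0],[0.09,-0.001,0],[0.12,-0.0017,0],[0.127,-0.0017,0.015],[0.127,-0.0017,0.0266],[0.127,-0.0017,0.0266],[0.127,-0.0017,0.0266]], gripper=[1,1,1,1,1,1,1,1])

```text
time: 18.38
position: [0.5024, 0.3463, 0.0947]
tool_rot: [0.677, 0.736, -0.005, -0.004]
ft_force: [0.5, -0.4, -0.0]
grip_width: 0.0003
grip_force: 0.0
```

```bash
python3 -c "
from h import *
goto(S(.0165,0,.076),4.76)"
```

```text
dpos [0.0018 0.0046 0.0187] drot [-0.71  0.07  0.08] at [0.5024 0.3463 0.0947] q [0.42 0.68 1.57 0.   0.91 0.33] F [ 0.5 -0.4 -0. ] t 18.38
```

arm_command(delta_rot=[[-0.6,0,0],[-0.6,0,0],[-0.6,0,0],[-0.6,0,0]], delta_pos=[[0.001,0.003,0],[0.001,0.003,0.006],[0.001,0.003,0.012],[0.001,0.003,0.015]], gripper=[1,1,1,1])

```text
time: 18.72
position: [0.5068, 0.3485, 0.0813]
tool_rot: [0.677, 0.736, 0.001, 0.001]
ft_force: [0.5, -0.3, 0.2]
grip_width: 0.0004
grip_force: 0.0
```

```bash
python3 -c "
from h import *
goto(S(.0165,0,.072),4.76)"
```

```text
dpos [-0.     -0.0002  0.0093] drot [ 0.15 -0.03  0.06] at [0.5068 0.3485 0.0813] q [ 0.42  0.7   1.57 -0.    0.87  0.34] F [ 0.5 -0.3  0.2] t 18.72
```

arm_command(delta_rot=[[0,0,0],[0,0,0],[0,0,0],[0,0,0],[0,0,0],[0,0,0]], delta_pos=[[0,0,0.002],[0,0,0.004],[0,0,0.006],[0,0,0.008],[0,0,0.01],[0,0,0.01]], gripper=[1,1,1,1,1,1])

```text
time: 19.22
position: [0.5067, 0.349, 0.072]
tool_rot: [0.676, 0.737, 0.001, 0.001]
ft_force: [-0.3, -1.8, 5.6]
grip_width: 0.0003
grip_force: 2.3
```

arm_command(delta_rot=[[0,0,0],[0,0,0],[0,0,0]], delta_pos=[[0,0,0.001],[0,0,0.002],[0,0,0.002]], gripper=[1,1,1])

```text
time: 19.47
position: [0.5068, 0.349, 0.0717]
tool_rot: [0.676, 0.737, 0.001, 0.001]
ft_force: [-2.9, -3.5, 12.3]
grip_width: 0.0003
grip_force: 6.2
```

arm_command(delta_rot=[[0,0,0],[0,0,0],[0,0,0]], delta_pos=[[0,0,0.001],[0,0,0.0015],[0,0,0.0015]], gripper=[1,1,1])

```text
time: 19.72
position: [0.5068, 0.349, 0.0716]
tool_rot: [0.676, 0.737, 0.002, 0.001]
ft_force: [-5.0, -5.4, 19.3]
grip_width: 0.0004
grip_force: 9.9
```

arm_command(delta_rot=[[0,0,0],[0,0,0],[0,0,0],[0,0,0],[0,0,0],[0,0,0],[0,0,0],[0,0,0],[0,0,0],[0,0,0],[0,0,0],[0,0,0]], delta_pos=[[0,0,-0.005],[0,0,-0.015],[0,0,-0.03],[0,0,-0.05],[0,0,-0.07],[-0.03,0,-0.08],[-0.06,0,-0.08],[-0.09,0,-0.08],[-0.12,0,-0.08],[-0.14,0,-0.08],[-0.14,0,-0.08],[-0.14,0,-0.08]], gripper=[1,1,1,1,1,1,1,1,1,1,1,1])

```text
time: 20.72
position: [0.519, 0.2092, 0.1484]
tool_rot: [0.677, 0.736, 0.002, 0.001]
ft_force: [-0.4, 0.5, -1.0]
grip_width: 0.0005
grip_force: 0.0
```

```bash
python3 -c "
from h import *
o,c=wcam();cv2.imwrite('pics/w9.png',c['pixels'])
w,g,r=masks(c['pixels'])
for n,mm,z in (('btn',g,.075),('knob',r,.046)):
    m,ce,st=blob(mm,(200,0,450,220));k=plane(c,[ce],z)[0,:2]-O;print(n,ce,st,k@XS,k@YS)
goto(S(0,0,.1),4.76)"
```

```text
btn [316.06338028   9.81267606] [298   0  38  25 710] 0.011725156836095124 0.0006466552101832781
knob [316.55426357 138.32945736] [308 129  18  20 258] -0.0700021732513404 0.0005921293486586442
dpos [ 0.1223 -0.0008  0.0486] drot [ 0.22 -0.1   0.05] at [0.5189 0.2101 0.1484] q [0.18 0.54 1.67 0.   0.93 0.1 ] F [0.5 0.6 0.3] t 20.77
```

View pics/w9.png

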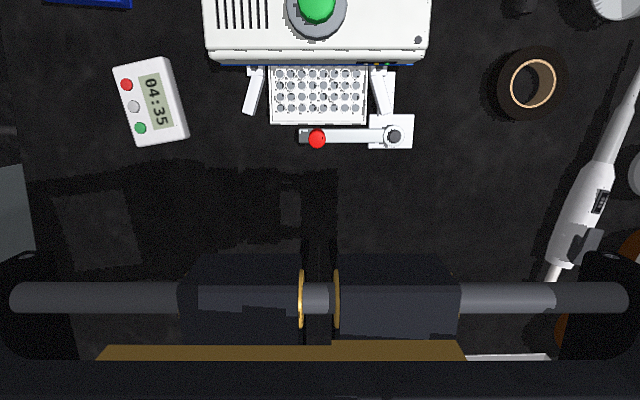

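The plate is home, the gate lies shut across the channel with its knob at (317,138), and the button is released. The arm is clear.

```bash
python3 -c "
from rig import robot
print(robot.hand_in())"
```

```text
the job is handed in; nothing more can be done
None
```

The plate was pushed in against the end stop, the gate was shut behind it, and then the green button was pressed fully down and released; I handed the job in at about 21 s, with no verdict returned.

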